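# Carry a spread snap ring onto an axle stub's groove

## Task

The snap ring already sits on the tips of the snap-ring pliers: pick the pliers up by their handles, squeeze them gently so that the ring opens enough to clear the axle stub without overstretching it, and slide the ring level down over the stub until it is at the groove, just above the brass washer. Do not force it against the stub or hub, and leave the other things on the bench where they are. Finish holding it there: keep the pliers squeezed, the ring still spread around the groove, carried by you and not pressed down on the washer.

Things in the scene. Friction and masses are not known exactly. Their poses are not given: they have to be found in the camera images.
- pliers: Snap-ring pliers, 235 mm long, 0.23 kg, lying flat: black handles (x = -111 to -211 mm, z = 0 to 24), steel pivot and jaws (z = 8 to 14), at the tips a dark steel open ring, level and captive on them. Origin on the spread ring's axis, level with the handles' underside; x from handles to ring, y to the left handle, z up. Balance point x = -131 mm. Squeezing the handles opens the ring.
- handle_grip (a point): Grip point midway between the handles (pliers frame x = -145, y = 0, z = 12 mm), 68 mm behind the pivot; fingers from above, closing along the pliers' y. Width over the handles there: 57 mm relaxed, 32 mm at spread 0.19 (1.35 mm less per 0.01 rad), where the outer faces are parallel. The springs push back with 7 N at rest, 20 N at spread 0.19, 24 N at 0.25.
- ring_centre (a point): Where the stub's axis should pass through the spread ring, at the ring's mid-thickness (pliers frame x = 0, y = 0, z = 5.5 mm). The ring is 3 mm thick (z = 4 to 7 mm), its wire 4.5 mm wide.
- spread (a joint): Angle (rad) by which each handle and jaw is turned: 0 relaxed, bore 32 mm, too small for the stub; at 0.15 it clears it by 1 mm; 0.19 is best (bore 40 mm, 3 mm free all round); beyond 0.25 the ring is overstretched and spoilt. The pliers stop only at 0.28, which a grip of 26 N reaches: set the finger opening, do not squeeze fully.
- hub: Steel hub with upright axle stub on a plywood block 130 x 130 x 25 mm, fixed to the bench. Origin on the stub's axis at the bench. Heights z: flange (110 mm across) to 37 mm, four studs to 55, barrel (62 across) to 66, brass washer (52 across) 66 to 70, groove (29 across) 70 to 76, stub (34 across) to 100, then tapering to 27 across at its end, z = 105.
- groove (a point): On the stub's axis, 73 mm above the bench: mid-height of the 6 mm wide groove, whose lower side is the washer's top. A ring lying on the washer has its mid-thickness 1.5 mm below this point.
- stub_top (a point): Centre of the stub's upper end, 105 mm above the bench.
- bearing: Bystander, leave alone: bare steel ring 54 mm across, 16 mm high. Origin: centre of its underside.
- castle_nut: Bystander, leave alone: steel hexagon about 34 mm across, 16 mm high. Origin: centre of its underside.
- dust_cap: Bystander, leave alone: domed aluminium cap 52 mm across, 30 mm high. Origin: centre of its underside.
- grease_tin: Bystander, leave alone: grey can 76 mm across, 75 mm high. Origin: centre of its underside.
- wrench: Bystander, leave alone: flat steel wrench lying down. Origin: under its middle.

How it is judged:
By the outcome, as a careful person would: the job done as asked, in the order asked, and still so for the second after the job is handed in, while the arm keeps its last pose, push and grip.
It also fails if it takes over 38 s, if anything falls off the work surface, if the arm or the gripper's body presses on something with over 40 N, if the wrist force passes 120 N, or if a joint passes its speed limit or range.

## Robot

A 7-joint arm with a two-finger parallel gripper is mounted at the origin on the work surface. World frame = base frame: x ahead of the robot, y to its left, z up, the work surface at z = 0. Lengths are in m, angles in rad, forces in N, time in s.
With the tool pointing down it reaches from about 0.35 to 0.9 m from the base axis. Payload 8.1 kg.
Tool frame: the origin (TCP) lies midway between the tips of the shut fingers; the grasp point (between the pads) lies 19 mm behind it; z points along the fingers, y is the line along which they close (so a half turn about z gives the same grasp; the last joint's range is limited). The gripper opens to 92 mm and grips with 3 to 60 N. Pads are 19 mm wide; open, the fingers measure 130 mm over their backs; the gripper's body (75 mm by 190 mm) begins 47 mm behind the grasp point.
Start: joints at [1.187, 0.434, 0.025, 1.573, -0.012, 1.134, -0.075], TCP at [0.173, -0.601, 0.227] pointing down, gripper open.
Joint ranges: [-2.62, 2.62], [-0.44, 2.09], [-1.27, 1.32], [0.08, 2.57], [-1.32, 4.46], [0.12, 2], [-2.74, 2.74]. Speed limits (rad/s): [2.22, 2.22, 3.01, 3.01, 3.14, 3.14, 3.14].

## Interface

Orientations are given as a rotation vector (axis times angle).
In Python, from cell import arm gives the robot as it stands.
- The arm moves only by the tool carry_out, never from a script. Its arguments are lists of equal length, an entry for each row: "claw": the finger opening in cm, from 0 to 9.18; "delta_pos": the shift along the tool's x, y, z in cm, a list of three; "angular": the turn, a rotation vector about the tool's x, y, z in rad, a list of three. In form: {"claw": [claw, ...], "delta_pos": [[dx, dy, dz], ...], "angular": [[ax, ay, az], ...]}. A call has 1 to 20 rows; each row shifts and turns the commanded pose from where the row before left it, along the tool's axes as they then stand; what a row does not reach is not made up. A row lasts 1/10 s, in which the tool goes at most 50 mm and 8.59 degrees, less where a joint would pass 70% of its speed; a pose out of reach is approached as far as the arm can. A call with a gripper value outside its range is refused whole. The fingers move at their own pace and stop on an object; "force" is the grip in N (left out, the last holds). Time passes only in rows, so rows that do not move let the fingers close. It gives the time, the measured TCP pose, the force, the opening and the grip force at its end, in the units of the state.
- arm.observe(): the state, without advancing time (a new reading comes with each control period).
- arm.get_image(name): name is "scene" or "top" or "wrist"; returns a dict with "frame" (420x560x3 uint8, red, green, blue), "mtx" (3x3 intrinsics, pixels), "T" (4x4, takes a point from camera to world coordinates). Camera axes: x right, y down, z forward; pixel columns grow to the right and rows downward; lengths in m; the calibration is good to about 2 mm. The wrist camera is an equidistant fisheye: a pixel r from the principal point sees the ray r / f radians off the axis. A picture is of the moment at which its call begins. There is no depth.
- arm.sign_off(): hands the job in; it is judged then, once.
Trained networks look in a picture, given as the dict that the camera call returned (one of the last four; its "shot" number tells which), for a name from the list of things; names that differ only in an ending like _2 or _b are one class to them, and where a whole thing is asked for, a point or a joint stands for the part that bears it (a point fixed in the world has none). Each returns a list of dicts, best first, with "conf" (0 to 1); they miss things now and then, are a little off and sometimes report something else, mostly with a low value. They report only what shows in the picture. A call takes as long as a camera call.
- arm.look_for(label, picture): "centre" ([column, row] as shares, 0 to 1, of the picture: columns of its width, rows of its height, amid what is visible of it).
- arm.trace(label, picture): "region" (420x560 bool, what is visible of it) and "centre" ([column, row] as shares, 0 to 1, of the picture: columns of its width, rows of its height, amid what is visible of it).
- arm.place_of(label, picture): "centre" ([column, row] as shares, 0 to 1, of the picture: columns of its width, rows of its height: a listed point, or the origin of a listed thing).
The state is a dict: "clock": time; "joints": joint angles; "dq": joint speeds; "joint_efforts": joint torques, N m; "position": TCP position; "ee_rot": TCP orientation; "force": force on the tool from outside, world axes, zero at the start; "ft_torque": the same for the moment, N m; "width": opening from 0.0 (shut) to 1.0 (fully open); "gripper_force": force on a finger pad.
Only numpy, scipy, OpenCV 4.12 (cv2) and the standard library are available. Lean on these libraries where they do the work, as an engineer would, in place of code of your own. Each camera call takes 0.05 s, during which the arm holds its last target. There are 200 camera calls.

## Working session

There is one attempt and no reset: what is moved stays moved. The work goes in short steps, Python scripts to look and compute and a tool call to move; the robot and the scene stay as the last step left them, time stands still between calls to the robot, and variables do not carry over. Pictures are saved under pics/ and viewed, at most 11 in all, crops included, and the job is handed in when it is done.

Besides the shell and the picture viewer there is one more tool, called after "Emit:" by a JSON object that holds its "fn" and its "kwargs". carry_out: Moves the arm, as the interface text tells. Its arguments: {"type":"object","properties":{"claw":{"type":"array","items":{"type":"number"}},"delta_pos":{"type":"array","items":{"type":"array","items":{"type":"number"}}},"angular":{"type":"array","items":{"type":"array","items":{"type":"number"}}},"force":{"type":"number"}},"required":["claw","delta_pos","angular"]}

```bash
mkdir -p pics; cat > h.py <<'E'
import numpy as np,cv2
from cell import arm
def ray(p,px):
    K=np.array(p["mtx"]);T=np.array(p["T"])
    a=(px[0]-K[0,2])/K[0,0];b=(px[1]-K[1,2])/K[1,1]
    if p.get("fish"):
        t=np.hypot(a,b);d=np.array([a/t*np.sin(t),b/t*np.sin(t),np.cos(t)]) if t>1e-9 else np.array([0,0,1.])
    else: d=np.array([a,b,1.])
    return T[:3,3],T[:3,:3]@d
def at(p,px,z):
    o,d=ray(p,px);return o+d*(z-o[2])/d[2]
def pic(n):
    p=arm.get_image(n);p["fish"]=n=="wrist";return p
def px(c): return [c[0]*560,c[1]*420]
def proj(p,X):
    K=np.array(p["mtx"]);T=np.array(p["T"]);c=T[:3,:3].T@(np.array(X)-T[:3,3])
    if p.get("fish"):
        r=np.hypot(c[0],c[1]);t=np.arctan2(r,c[2]);a=c[:2]/max(r,1e-9)*t
    else:a=c[:2]/c[2]
    return np.array([a[0]*K[0,0]+K[0,2],a[1]*K[1,1]+K[1,2]])
Z={"pliers":0,"handle_grip":.012,"ring_centre":.0055,"hub":0,"groove":.073,"stub_top":.105,"bearing":0,"castle_nut":0,"dust_cap":0,"grease_tin":0,"wrench":0}
def save(p,n): cv2.imwrite("pics/"+n,cv2.cvtColor(p["frame"],cv2.COLOR_RGB2BGR))
E
python3 - <<'E'
from h import *
np.set_printoptions(precision=4,suppress=True)
print(arm.observe())
ps={n:pic(n) for n in("top","scene","wrist")}
for n,p in ps.items():
    print(n,np.array(p["T"])[:3,3],np.array(p["mtx"])[[0,1,0,1],[0,1,2,2]]);save(p,n+"0.png")
    for l,z in Z.items():
        for r in arm.place_of(l,p)[:2]:
            q=px(r["centre"]);print(n,l,round(r["conf"],2),np.round(q,1),at(p,q,z))
v=np.vstack([ps["top"]["frame"],ps["scene"]["frame"]])
E
```

```text
{'clock': 0.0, 'joints': array([ 1.1874,  0.4353,  0.025 ,  1.5741, -0.0116,  1.134 , -0.0751]), 'dq': array([-0.0018, -0.0005, -0.0009, -0.0008,  0.001 ,  0.0015, -0.0002]), 'joint_efforts': array([  0.0014, -66.7845,   0.9857, -31.4461,  -0.0604,   0.043 ,
         0.0002]), 'position': array([ 0.173 , -0.6001,  0.2259]), 'ee_rot': array([-3.1092, -0.4393,  0.0006]), 'force': array([ 0.6478, -0.1326, -0.3729]), 'ft_torque': array([ 0.    ,  0.0331, -0.0402]), 'gripper_force': 0.0, 'width': 1.002221274168759}
top [0.3011 0.0044 1.5809] [490.4166 490.4166 279.1444 206.576 ]
top pliers 0.88 [227.9 197.4] [0.6236 0.1766 0.    ]
top handle_grip 0.77 [211.6 238.3] [0.4872 0.2259 0.012 ]
top ring_centre 0.76 [226.6 197.5] [0.6223 0.1804 0.0055]
top ring_centre 0.32 [416.8 223.5] [ 0.5326 -0.4379  0.0055]
top hub 0.89 [334.7 198.7] [ 0.6172 -0.1745  0.    ]
top groove 0.74 [336.3 195. ] [ 0.6144 -0.1715  0.073 ]
top groove 0.53 [278.2 167.1] [0.7059 0.0103 0.073 ]
top stub_top 0.93 [336.4 188. ] [ 0.6298 -0.1687  0.105 ]
top bearing 0.61 [282.9 229.8] [ 0.5152 -0.0036  0.    ]
top castle_n
[... 518 characters left out ...]
oove 0.7 [221.7 249.6] [ 0.6079 -0.1667  0.073 ]
scene groove 0.46 [336.  222.1] [0.675  0.1244 0.073 ]
scene stub_top 0.83 [220.6 240.4] [ 0.6107 -0.1683  0.105 ]
scene bearing 0.79 [260.  226.1] [ 0.508 -0.002  0.   ]
scene bearing 0.62 [221.9 250.4] [ 0.5381 -0.1363  0.    ]
scene castle_nut 0.45 [220.4 240.9] [ 0.5031 -0.1225  0.    ]
scene castle_nut 0.42 [281.6 252.9] [ 0.6303 -0.0112 -0.    ]
scene dust_cap 0.6 [311.6 271.9] [0.7267 0.0131 0.    ]
scene grease_tin 0.64 [102.4 301.1] [ 0.54   -0.4436  0.    ]
scene wrench 0.65 [387.7 188.6] [0.5689 0.4254 0.    ]
scene wrench 0.41 [334.4 219.8] [0.5987 0.1888 0.    ]
wrist [ 0.2495 -0.5778  0.3842] [325.1923 325.1923 275.2827 212.9841]
```

```bash
python3 - <<'E'
import cv2,numpy as np
a=cv2.imread("pics/top0.png")[140:270,120:440];b=cv2.imread("pics/scene0.png")
a=cv2.resize(a,(738,300),interpolation=cv2.INTER_CUBIC);b=cv2.resize(b[160:320,80:440],(675,300),interpolation=cv2.INTER_CUBIC)
c=np.zeros((600,738,3),np.uint8);c[:300]=a;c[300:,:675]=b;cv2.imwrite("pics/c0.png",c)
E
```

```text
(no output)
```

View pics/c0.png

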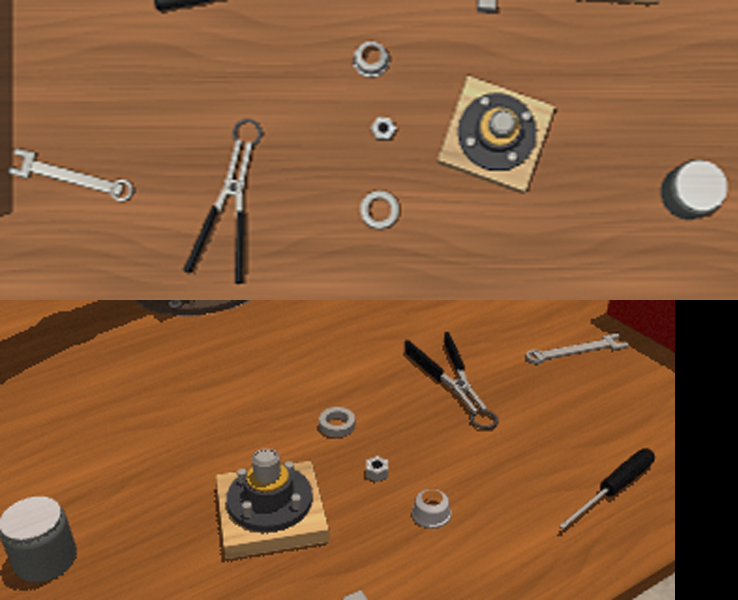

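Emit:
{"fn": "carry_out", "kwargs": {"claw": [9.1,9.1,9.1,9.1,9.1,9.1,9.1,9.1,9.1,9.1,9.1,9.1,9.1,9.1,9.1,9.1,9.1,9.1,9.1,9.1], "delta_pos": [[2.6,-3.5,0],[2.6,-3.5,0],[2.6,-3.5,0],[2.6,-3.5,0],[2.6,-3.5,0],[2.6,-3.5,0],[2.6,-3.5,0],[2.6,-3.5,0],[2.6,-3.5,0],[2.6,-3.5,0],[2.6,-3.5,0],[2.6,-3.5,0],[2.6,-3.5,0],[2.6,-3.5,0],[2.6,-3.5,0],[2.6,-3.5,0],[2.6,-3.5,0],[2.6,-3.5,0],[2.6,-3.5,0],[2.6,-3.5,0]], "angular": [[0,0,0],[0,0,0],[0,0,0],[0,0,0],[0,0,0],[0,0,0],[0,0,0],[0,0,0],[0,0,0],[0,0,0],[0,0,0],[0,0,0],[0,0,0],[0,0,0],[0,0,0],[0,0,0],[0,0,0],[0,0,0],[0,0,0],[0,0,0]]}}

```text
clock: 3.8
position: [0.4795, 0.2177, 0.2268]
ee_rot: [3.111, 0.439, 0.001]
force: [0.9, -0.6, -0.3]
width: 0.988
gripper_force: 0.0
```

Emit:
{"fn": "carry_out", "kwargs": {"claw": [9.1,9.1,9.1,9.1,9.1,9.1], "delta_pos": [[0,0,1.5],[0,0,1.5],[0,0,1.5],[0,0,1.5],[0,0,0],[0,0,0]], "angular": [[0,0,0.14],[0,0,0.14],[0,0,0.14],[0,0,0.14],[0,0,0],[0,0,0]]}}

```text
clock: 4.4
position: [0.4789, 0.2163, 0.167]
ee_rot: [3.112, -0.43, 0.0]
force: [0.5, 1.2, -0.0]
width: 0.991
gripper_force: 0.0
```

```bash
python3 - <<'E'
from h import *
np.set_printoptions(precision=4,suppress=True)
s=arm.observe();print(s["clock"],s["position"],s["ee_rot"],s["force"],s["joints"])
for n in("wrist","top"):
    p=pic(n);save(p,n+"1.png")
    for l in("pliers","handle_grip","ring_centre"):
        for r in arm.place_of(l,p)[:2]:
            q=px(r["centre"]);print(n,l,round(r["conf"],2),np.round(q,1),at(p,q,Z[l]))
E
```

```text
4.4 [0.4789 0.2163 0.167 ] [ 3.1119 -0.4303  0.    ] [ 0.544   1.1819 -0.0291] [-0.1614  0.382  -0.4766  1.8607  0.2122  0.9489 -2.5786]
wrist pliers 0.77 [270.2  53.6] [0.6178 0.1824 0.    ]
wrist ring_centre 0.55 [268.1  54.2] [0.6168 0.1847 0.0055]
top pliers 0.51 [228.2 199. ] [0.6183 0.1756 0.    ]
top pliers 0.34 [281.9 198.7] [ 0.6182 -0.001   0.    ]
top ring_centre 0.56 [224.5 195.3] [0.6296 0.1873 0.0055]
top ring_centre 0.54 [416.1 222.4] [ 0.5362 -0.4357  0.0055]
```

View pics/wrist1.png

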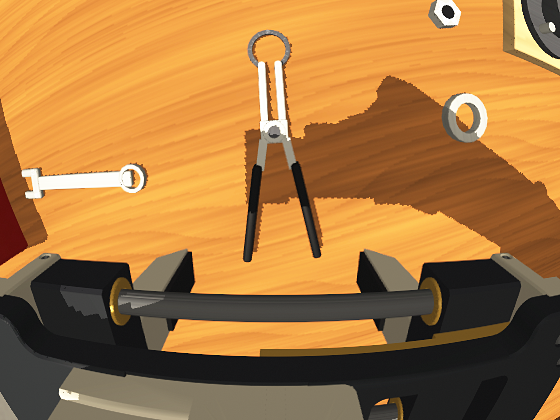

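```bash
python3 - <<'E'
from h import *
np.set_printoptions(precision=4,suppress=True)
p=pic("wrist")
def seg(l):
    r=arm.trace(l,p)
    return [(x["conf"],x["region"]) for x in r[:1]]
m=None
for c,g in seg("pliers"):
    m=g;ys,xs=np.nonzero(g);print(c,g.sum(),xs.min(),xs.max(),ys.min(),ys.max())
# ring: fit circle to outer outline rows<66
cs,_=cv2.findContours(m.astype(np.uint8),cv2.RETR_CCOMP,cv2.CHAIN_APPROX_NONE)
c=max(cs,key=len)[:,0]; P=np.array([at(p,q,.0055)[:2] for q in c if q[1]<60])
A=np.c_[2*P,np.ones(len(P))];s=np.linalg.lstsq(A,(P**2).sum(1),rcond=None)[0];print("ring",s[:2],np.sqrt(s[2]+s[:2]@s[:2]),len(P))
for n,q,z in(("ringimg",(269.5,48),.007),("pivot",(274.5,131),.014),("endL",(248,258),.024),("endR",(317.5,255),.024)):print(n,at(p,q,z))
h,w=[],[]
for y in range(180,250,10):
    xs=np.nonzero(m[y])[0];a,b=at(p,(xs.min(),y),.016),at(p,(xs.max()+1,y),.016);print(y,xs.min(),xs.max(),(a+b)/2,np.linalg.norm(a-b))
E
```

```text
0.71 4449 242 320 30 262
ring [0.6217 0.1829] 0.02046080802234748 79
ringimg [0.6223 0.1811 0.007 ]
pivot [0.5423 0.1991 0.014 ]
endL [0.4284 0.2601 0.024 ]
endR [0.4119 0.191  0.024 ]
180 251 304 [0.496  0.2089 0.016 ] 0.052374957306781926
190 250 306 [0.4862 0.2112 0.016 ] 0.05571585224949068
200 249 308 [0.4764 0.2135 0.016 ] 0.05914742050885317
210 248 311 [0.4662 0.2153 0.016 ] 0.06368265618026175
220 247 314 [0.4559 0.2172 0.016 ] 0.06835048414241778
230 245 316 [0.4455 0.2201 0.016 ] 0.07315586024968833
240 245 317 [0.4349 0.2225 0.016 ] 0.07501304682271112
```

Emit:
{"fn": "carry_out", "kwargs": {"claw": [9.1,9.1,9.1,9.1,9.1,9.1,9.1,9.1,9.1,9.1], "delta_pos": [[0.17,0.3,0],[0,0,3],[0,0,3],[0,0,3],[0,0,3],[0,0,2],[0,0,1.0],[0,0,0.8],[0,0,0],[0,0,0]], "angular": [[0,0,-0.06],[0,0,0],[0,0,0],[0,0,0],[0,0,0],[0,0,0],[0,0,0],[0,0,0],[0,0,0],[0,0,0]]}}

```text
clock: 5.9
position: [0.4802, 0.2131, 0.0094]
ee_rot: [-3.122, 0.344, -0.001]
force: [-0.0, 0.8, -0.6]
width: 0.994
gripper_force: 0.0
```

```bash
python3 - <<'E'
from h import *
np.set_printoptions(precision=4,suppress=True)
s=arm.observe();print(s["clock"],s["position"],s["ee_rot"],s["force"],s["joints"])
p=pic("wrist");save(p,"wrist2.png")
h=2*np.arctan2(s["ee_rot"][1],s["ee_rot"][0]);print(h)
for l in("pliers","handle_grip","ring_centre"):
    for r in arm.place_of(l,p)[:1]:
        q=px(r["centre"]);print(l,r["conf"],np.round(q,1),at(p,q,Z[l]))
E
```

```text
5.9 [0.4802 0.2131 0.0094] [-3.1222  0.3437 -0.0014] [-0.0307  0.76   -0.5505] [-0.2425  0.5957 -0.3783  2.0013  0.3706  0.6097 -2.6586]
6.063897124298329
pliers 0.83 [271.3   0.8] [0.619  0.1845 0.    ]
```

View pics/wrist2.png

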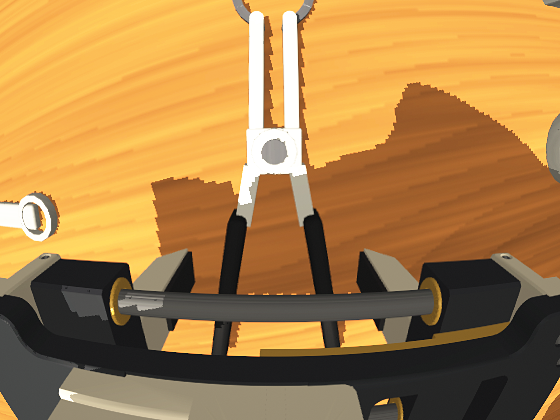

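Emit:
{"fn": "carry_out", "kwargs": {"claw": [9.1,9.1,6.5,6.5,6.0,5.6,5.2,4.8,4.4,4.2,4.0,4.0,4.0], "delta_pos": [[0,0,0.4],[0,0,0.3],[0,0,0],[0,0,0],[0,0,0],[0,0,0],[0,0,0],[0,0,0],[0,0,0],[0,0,0],[0,0,0],[0,0,0],[0,0,0]], "angular": [[0,0,0],[0,0,0],[0,0,0],[0,0,0],[0,0,0],[0,0,0],[0,0,0],[0,0,0],[0,0,0],[0,0,0],[0,0,0],[0,0,0],[0,0,0]], "force": 22}}

```text
clock: 7.4
position: [0.4797, 0.2128, 0.0018]
ee_rot: [3.123, -0.344, -0.0]
force: [-1.0, 0.0, 3.1]
width: 0.436
gripper_force: 16.0
```

```bash
python3 - <<'E'
from h import *
np.set_printoptions(precision=4,suppress=True)
s=arm.observe();print(s["clock"],s["position"],s["ee_rot"],s["force"],s["width"]*91.8,s["gripper_force"])
p=pic("wrist");save(p,"wrist3.png")
E
```

```text
7.4 [0.4797 0.2128 0.0018] [ 3.1227 -0.3438 -0.    ] [-0.9564  0.021   3.0799] 40.051909266607 15.987435174174607
```

View pics/wrist3.png

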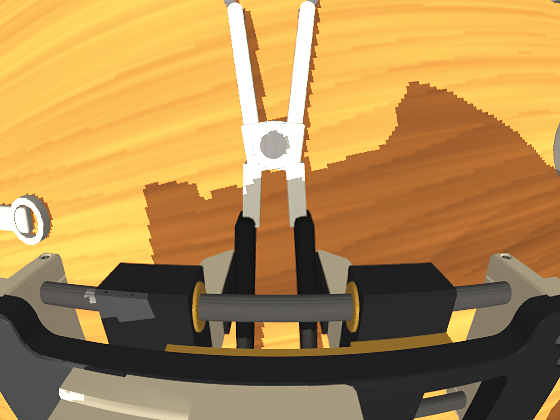

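Emit:
{"fn": "carry_out", "kwargs": {"claw": [4.0,4.0,4.0,4.0,4.0,4.0,4.0,4.0,3.8,3.6,3.4,3.25,3.2,3.2], "delta_pos": [[0,0,-0.5],[0,0,-1],[0,0,-2],[0,0,-2.5],[0,0,-2.5],[0,0,-2.5],[0,0,-1.5],[0,0,-0.5],[0,0,0],[0,0,0],[0,0,0],[0,0,0],[0,0,0],[0,0,0]], "angular": [[0,0,0],[0,0,0],[0,0,0],[0,0,0],[0,0,0],[0,0,0],[0,0,0],[0,0,0],[0,0,0],[0,0,0],[0,0,0],[0,0,0],[0,0,0],[0,0,0]], "force": 23}}

```text
clock: 8.85
position: [0.4795, 0.2127, 0.1314]
ee_rot: [3.122, -0.344, -0.001]
force: [0.6, 0.9, -1.8]
width: 0.352
gripper_force: 19.3
```

```bash
python3 - <<'E'
from h import *
np.set_printoptions(precision=4,suppress=True)
s=arm.observe();print(s["clock"],s["position"],s["ee_rot"],s["force"],s["width"]*91.8,s["gripper_force"],s["joints"])
zb=s["position"][2]-.0018
for n in("wrist","top","scene"):
    p=pic(n);save(p,n+"4.png")
    for l in("pliers","ring_centre","handle_grip"):
        for r in arm.place_of(l,p)[:2]:
            q=px(r["centre"]);print(n,l,round(r["conf"],2),np.round(q,1),at(p,q,zb+Z[l]))
    for l in("hub","groove","stub_top"):
        for r in arm.place_of(l,p)[:1]:
            q=px(r["centre"]);print(n,l,round(r["conf"],2),np.round(q,1),at(p,q,Z[l]))
a=[cv2.imread(f"pics/{n}4.png") for n in("wrist","scene")]
b=np.zeros((600,400,3),np.uint8)
for i,x in enumerate(a): b[i*300:(i+1)*300]=cv2.resize(x,(400,300),interpolation=cv2.INTER_AREA)
x=cv2.resize(a[1][130:290,220:420],(400,320),interpolation=cv2.INTER_CUBIC); c=np.zeros((600,800,3),np.uint8);c[:,:400]=b;c[:320,400:]=x
t=cv2.imread("pics/top4.png")[150:262,180:320];c[320:,400:750]=cv2.resize(t,(350,280),interpolation=cv2.INTER_CUBIC)
cv2.imwrite("pics/c4.png",c)
E
```

```text
8.85 [0.4795 0.2127 0.1314] [ 3.1224 -0.3435 -0.0008] [ 0.5891  0.8961 -1.7784] 32.282388628443286 19.298070967197418 [-0.1676  0.4238 -0.465   1.9022  0.2432  0.8714 -2.545 ]
wrist pliers 0.64 [464.7  17.3] [0.5961 0.0807 0.1296]
wrist handle_grip 0.72 [273.7 275.8] [0.4803 0.2139 0.1416]
wrist hub 0.32 [464.8  16.9] [ 0.628  -0.0129  0.    ]
top pliers 0.56 [221.8 187.1] [0.6291 0.1814 0.1296]
top ring_centre 0.57 [222.5 186.8] [0.6288 0.1787 0.1351]
top hub 0.83 [336.2 201.3] [ 0.6084 -0.1793  0.    ]
top groove 0.92 [334.6 195.1] [ 0.6142 -0.1662  0.073 ]
top stub_top 0.78 [337.6 188.5] [ 0.6282 -0.1724  0.105 ]
scene pliers 0.62 [342.2 188. ] [0.6263 0.1785 0.1296]
scene pliers 0.48 [257.8 223.5] [ 0.6308 -0.0795  0.1296]
scene ring_centre 0.98 [341.  182.3] [0.6102 0.1871 0.1351]
scene handle_grip 0.66 [319.8 156.4] [0.4843 0.2138 0.1416]
scene hub 0.57 [228.8 277.6] [ 0.6329 -0.1666 -0.    ]
scene groove 0.71 [219.3 251.2] [ 0.6097 -0.174   0.073 ]
scene stub_top 0.82 [220.9 239.2] [ 0.6074 -0.1658  0.105 ]
```

View pics/c4.png

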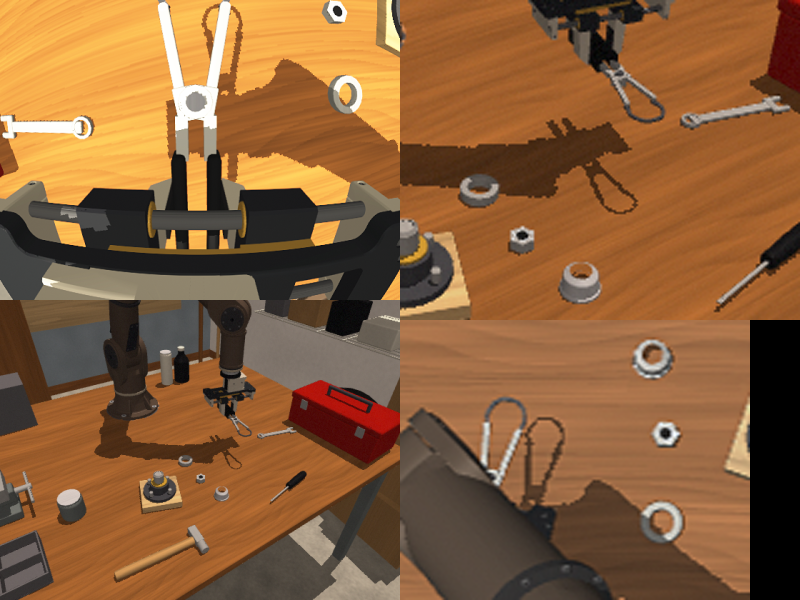

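```bash
python3 - <<'E'
import cv2,numpy as np
T=cv2.imread("pics/top4.png");S=cv2.imread("pics/scene4.png")
def crop(I,x,y,w=50,h=37,k=8):
    c=cv2.resize(I[y:y+h,x:x+w],(w*k,h*k),interpolation=cv2.INTER_NEAREST)
    for u in range((-x)%10,w,10): cv2.putText(c,str(x+u),(u*k,9),0,.32,(255,0,255),1);cv2.line(c,(u*k,10),(u*k,16),(255,0,255),1)
    for v in range((-y)%10,h,10): cv2.putText(c,str(y+v),(0,v*k+4),0,.32,(255,0,255),1)
    return c
c=np.vstack([np.hstack([crop(T,310,172),crop(T,200,172)]),np.hstack([crop(S,200,230),crop(S,315,160)])])
cv2.imwrite("pics/c5.png",c)
E
```

```text
(no output)
```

View pics/c5.png

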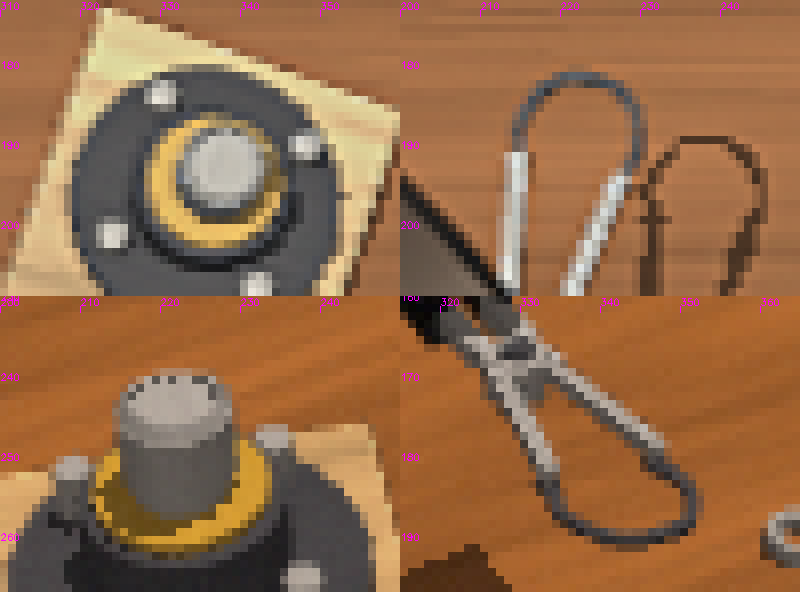

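```bash
cat > fit.py <<'E'
from h import *
from scipy.optimize import least_squares
def circ(P,R=None):
    c0=P.mean(0)
    if R: return least_squares(lambda c:np.hypot(*(P-c).T)-R,c0,loss="soft_l1",f_scale=.001)
    return least_squares(lambda c:np.hypot(*(P-c[:2]).T)-c[2],[*c0,.022],loss="soft_l1",f_scale=.001)
def washer(p,c):
    f=p["frame"].astype(int);g=(f[...,0]-f[...,2]>75)&(f[...,1]-f[...,2]>45)&(f[...,0]<1.7*f[...,1])
    w=np.zeros_like(g);x,y=map(int,c);w[y-14:y+15,x-14:x+15]=1;g&=w
    cs,_=cv2.findContours(g.astype(np.uint8),cv2.RETR_EXTERNAL,cv2.CHAIN_APPROX_NONE)
    h=cv2.convexHull(max(cs,key=cv2.contourArea))[:,0]
    return np.array([at(p,q,.07)[:2] for q in h]),g
def dark(p,box,z,thr=90):
    x0,x1,y0,y1=box;f=p["frame"].astype(int);ys,xs=np.nonzero((f[y0:y1,x0:x1,0]<thr))
    return np.array([at(p,(a+x0,b+y0),z)[:2] for a,b in zip(xs,ys)])
E
python3 - <<'E'
from fit import *
np.set_printoptions(precision=4,suppress=True)
ps={n:pic(n) for n in("top","scene")}
for n,c in(("top",(337,195)),("scene",(223,251))):
    P,g=washer(ps[n],c);s=circ(P,.0255);s2=circ(P);print(n,"washer",s.x,np.abs(s.fun).max(),s2.x,g.sum())
for n,b in(("top",(212,233,179,192)),("scene",(334,354,181,193))):
    P=dark(ps[n],b,.1351,110);s=circ(P,.0222);s2=circ(P);print(n,"ring",len(P),s.x,np.abs(s.fun).max(),s2.x)
# stub top disk edges, top view & scene
print(at(ps["top"],(337.5,192.5),.105),at(ps["scene"],(221,241.5),.105))
E
```

```text
top washer [ 0.6172 -0.1717] 0.0018976223099293754 [ 0.6171 -0.1716  0.0253] 113
scene washer [ 0.6173 -0.1704] 0.043962760316001534 [ 0.5985 -0.157   0.0456] 251
top ring 36 [0.6239 0.1806] 0.0025647590501761755 [0.6232 0.1807 0.0228]
scene ring 62 [0.6228 0.1818] 0.005213597244083993 [0.6224 0.1819 0.0227]
[ 0.6156 -0.1717  0.105 ] [ 0.6146 -0.1693  0.105 ]
```

Emit:
{"fn": "carry_out", "kwargs": {"claw": [3.2,3.2,3.2,3.2,3.2,3.2,3.2,3.2,3.2,3.2,3.2,3.2,3.2,3.2,3.2,3.2,3.2,3.2], "delta_pos": [[0.2,1,0],[0.4,2,0],[0.526,2.6,0],[0.526,2.6,0],[0.526,2.6,0],[0.526,2.6,0],[0.526,2.6,0],[0.526,2.6,0],[0.526,2.6,0],[0.526,2.6,0],[0.526,2.6,0],[0.526,2.6,0],[0.526,2.6,0],[0.4,2,0],[0.19,0.9,0],[0,0,0],[0,0,0],[0,0,0]], "angular": [[0,0,0],[0,0,0],[0,0,0],[0,0,0],[0,0,0],[0,0,0],[0,0,0],[0,0,0],[0,0,0],[0,0,0],[0,0,0],[0,0,0],[0,0,0],[0,0,0],[0,0,0],[0,0,0],[0,0,0],[0,0,0]]}}

```text
clock: 11.8
position: [0.4728, -0.1377, 0.1318]
ee_rot: [-3.123, 0.341, -0.0]
force: [-0.3, -0.0, -2.8]
width: 0.349
gripper_force: 19.3
```

```bash
python3 - <<'E'
from fit import *
np.set_printoptions(precision=4,suppress=True)
s=arm.observe();print(s["clock"],s["position"],s["ee_rot"],s["force"],s["width"]*91.8,s["gripper_force"])
h=2*np.arctan2(s["ee_rot"][1],s["ee_rot"][0]);print(h,s["position"][:2]+.145*np.array([np.cos(h),np.sin(h)]))
I=[]
for n in("top","scene"):
    p=pic(n);save(p,n+"6.png")
    R=np.array([.6165,-.171]); O=proj(p,[*R,.135]);print(n,O)
    x,y=int(O[0])-25,int(O[1])-18;c=cv2.cvtColor(p["frame"],cv2.COLOR_RGB2BGR)[y:y+37,x:x+50];c=cv2.resize(c,None,fx=8,fy=8,interpolation=cv2.INTER_NEAREST)
    for rr,z,col in((.020,.1351,(255,0,255)),(.0245,.1351,(255,0,255)),(.0135,.105,(255,255,0)),(.026,.07,(0,255,0))):
        q=np.array([proj(p,[R[0]+rr*np.cos(t),R[1]+rr*np.sin(t),z]) for t in np.linspace(0,6.28,60)])
        cv2.polylines(c,[np.int32((q-[x,y]+.5)*8)],True,col,1)
    for u in range((-x)%10,50,10): cv2.putText(c,str(x+u),(u*8,9),0,.32,(255,0,255),1)
    for v in range((-y)%10,37,10): cv2.putText(c,str(y+v),(0,v*8+4),0,.32,(255,0,255),1)
    I.append(c)
cv2.imwrite("pics/c6.png",np.hstack(I))
E
```

```text
11.8 [ 0.4728 -0.1377  0.1318] [-3.1225  0.3407 -0.    ] [-0.3186 -0.0219 -2.7922] 32.004326837776205 19.32457745075226
6.065794324984996 [ 0.6144 -0.169 ]
top [338.3848 190.1261]
scene [219.6731 232.3236]
```

View pics/c6.png

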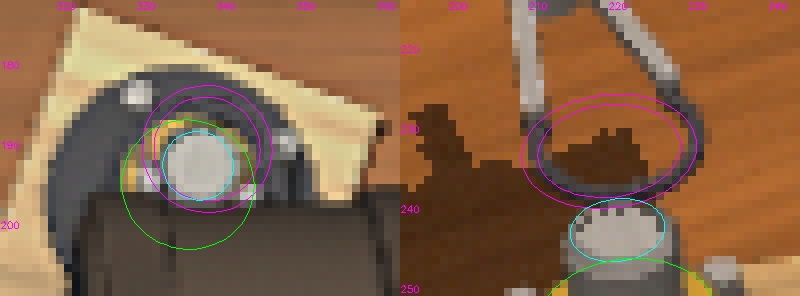

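```bash
python3 - <<'E'
from fit import *
np.set_printoptions(precision=4,suppress=True)
s=arm.observe();print(s["position"])
p=pic("scene");f=p["frame"].astype(int)
# stub side edges: rows 245..252, red-ish bg vs grey : use r-b
for y in range(236,258,2): print(y,' '.join(f"{a}" for a in (f[y,208:238,0]-f[y,208:238,2])))
# ring dark
P=dark(p,(205,235,229,241),.1355,105);ok=[]
c=circ(P,.0222);P2=P[np.abs(np.hypot(*(P-c.x).T)-.0222)<.004];c=circ(P2,.0222);print("ring",c.x,len(P),len(P2),np.std(c.fun),circ(P2).x)
# predicted silhouette of stub at z .09 for axis candidate
for z in(.078,.09,.099):
    q=np.array([proj(p,[.6165+.017*np.cos(t),-.171+.017*np.sin(t),z]) for t in np.linspace(0,6.28,200)]);print(z,q.min(0),q.max(0))
for dx,dy in((0.002,0),(0,.002)):print(proj(p,[.6165+dx,-.171+dy,.09])-proj(p,[.6165,-.171,.09]))
E
```

```text
[ 0.4729 -0.138   0.1318]
236 55 54 56 28 3 3 1 13 40 54 55 56 55 55 55 27 29 33 2 4 0 60 122 123 125 123 123 121 118 124
238 51 49 56 54 57 56 30 1 1 4 2 2 0 1 0 1 3 28 61 122 120 119 121 125 128 134 131 129 132 130
240 55 55 58 57 59 58 60 61 45 40 22 9 22 11 21 24 11 11 13 94 129 130 131 128 129 129 122 115 119 121
242 62 57 64 60 60 57 59 17 10 21 21 22 21 21 22 22 22 23 11 15 36 119 116 117 119 120 120 123 128 127
244 59 55 56 56 54 58 26 14 18 20 21 19 21 23 21 20 22 22 20 19 9 93 123 126 127 129 123 119 115 111
246 56 59 57 60 59 59 36 16 14 14 15 18 17 17 17 15 16 15 18 11 7 64 114 114 66 44 43 41 104 107
248 59 59 60 58 56 53 30 10 9 11 16 18 19 18 19 16 13 11 10 8 6 76 156 82 13 22 22 19 53 104
250 22 21 29 44 66 158 166 21 9 8 12 12 11 10 10 12 9 8 9 11 8 43 154 159 161 46 7 10 8 70
252 20 21 16 38 153 158 85 28 11 11 9 9 10 11 10 9 9 11 11 11 7 116 158 161 160 117 11 6 7 4
254 10 9 6 72 74 71 77 74 26 10 10 10 8 10 11 11 11 11 10 11 39 156 158 158 159 98 10 2 1 2
256 9 7 3 12 155 77 76 76 75 59 26 11 10 11 11 12 11 10 39 157 163 161 157 160 118 20 5 3 2 3
ring [ 0.6162 -0.1716] 202 70 0.0022227374122291152 [ 0.6153 -0.1709  0.0233]
0.078 [214.2671 245.9038] [228.921  255.9304]
0.09 [213.8171 242.1251] [228.58   252.1243]
0.099 [213.4752 239.2548] [228.321  249.2323]
[0.3994 0.494 ]
[ 0.7707 -0.3198]
```

```bash
python3 - <<'E'
from fit import *
np.set_printoptions(precision=4,suppress=True)
p=pic("scene");f=p["frame"].astype(int)
z=arm.observe()["position"][2]-.0018+.0055
for y0,y1 in((228,240),(230,240),(232,239)):
    g=(f[...,0]-f[...,2]<20)&(f[...,0]<110);m=np.zeros_like(g);m[y0:y1,205:236]=1;ys,xs=np.nonzero(g&m)
    P=np.array([at(p,(a,b),z)[:2] for a,b in zip(xs,ys)])
    for R in(.0222,None):
        c=circ(P,R);print(y0,len(P),c.x,np.std(c.fun))
E
```

```text
228 72 [ 0.6152 -0.1685] 0.002220548064032606
228 72 [ 0.6141 -0.1679  0.0234] 0.002082364531200164
230 62 [ 0.6156 -0.1684] 0.0018995041380691785
230 62 [ 0.6152 -0.1681  0.0226] 0.0018845477081720127
232 49 [ 0.6153 -0.168 ] 0.0017041609687915107
232 49 [ 0.6148 -0.1676  0.0227] 0.0016807330294037548
```

Emit:
{"fn": "carry_out", "kwargs": {"claw": [3.2,3.2,3.2,3.2,3.2,3.2,3.2], "delta_pos": [[0.09,0.19,0],[0,0,0.5],[0,0,0.9],[0,0,0.6],[0,0,0.3],[0,0,0],[0,0,0]], "angular": [[0,0,0],[0,0,0],[0,0,0],[0,0,0],[0,0,0],[0,0,0],[0,0,0]]}}

```text
clock: 12.7
position: [0.4732, -0.1412, 0.1087]
ee_rot: [-3.123, 0.344, 0.0]
force: [0.0, -0.5, -2.1]
width: 0.354
gripper_force: 19.3
```

```bash
python3 - <<'E'
from fit import *
np.set_printoptions(precision=4,suppress=True)
s=arm.observe();print(s["clock"],s["position"],s["ee_rot"],s["force"],s["width"]*91.8,s["gripper_force"])
h=2*np.arctan2(s["ee_rot"][1],s["ee_rot"][0]);print(s["position"][:2]+.1465*np.array([np.cos(h),np.sin(h)]))
z=s["position"][2]+.0037
I=[]
for n in("top","scene"):
    p=pic(n);save(p,n+"7.png")
    R=np.array([.6165,-.171]); O=proj(p,[*R,.10])
    x,y=int(O[0])-25,int(O[1])-18;c=cv2.cvtColor(p["frame"],cv2.COLOR_RGB2BGR)[y:y+37,x:x+50];c=cv2.resize(c,None,fx=8,fy=8,interpolation=cv2.INTER_NEAREST)
    for rr,zz,col in((.020,z,(255,0,255)),(.0245,z,(255,0,255)),(.0135,.105,(255,255,0))):
        q=np.array([proj(p,[R[0]+rr*np.cos(t),R[1]+rr*np.sin(t),zz]) for t in np.linspace(0,6.28,60)])
        cv2.polylines(c,[np.int32((q-[x,y]+.5)*8)],True,col,1)
    I.append(c)
cv2.imwrite("pics/c7.png",np.hstack(I))
E
```

```text
12.7 [ 0.4732 -0.1412  0.1087] [-3.1227  0.3437  0.0003] [ 0.0443 -0.4849 -2.113 ] 32.51882704806281 19.32357966899872
[ 0.6162 -0.173 ]
```

View pics/c7.png

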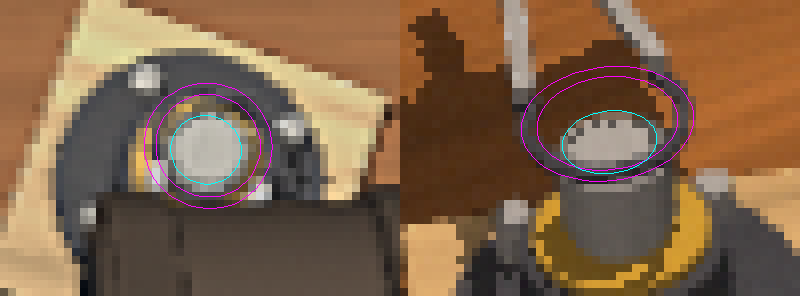

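Emit:
{"fn": "carry_out", "kwargs": {"claw": [3.2,3.2,3.2,3.2,3.2,3.2,3.2], "delta_pos": [[-0.02,-0.1,0],[0,0,0.3],[0,0,0.4],[0,0,0.4],[0,0,0.4],[0,0,0],[0,0,0]], "angular": [[0,0,0],[0,0,0],[0,0,0],[0,0,0],[0,0,0],[0,0,0],[0,0,0]]}}

```text
clock: 13.5
position: [0.4731, -0.1401, 0.0936]
ee_rot: [-3.123, 0.344, 0.001]
force: [-0.3, 0.4, -2.9]
width: 0.348
gripper_force: 19.3
```

```bash
python3 - <<'E'
from fit import *
np.set_printoptions(precision=4,suppress=True)
s=arm.observe();print(s["clock"],s["position"],s["ee_rot"],s["force"],s["ft_torque"],s["width"]*91.8,s["gripper_force"])
I=[];z=s["position"][2]+.0037
for n in("top","scene"):
    p=pic(n)
    R=np.array([.6165,-.171]); O=proj(p,[*R,.09])
    x,y=int(O[0])-20,int(O[1])-16;c=cv2.cvtColor(p["frame"],cv2.COLOR_RGB2BGR)[y:y+33,x:x+40];c=cv2.resize(c,None,fx=10,fy=10,interpolation=cv2.INTER_NEAREST)
    for rr in((.0245,.020)):
        q=np.array([proj(p,[R[0]+rr*np.cos(t),R[1]+rr*np.sin(t),z]) for t in np.linspace(0,6.28,60)])
        cv2.polylines(c,[np.int32((q-[x,y]+.5)*10)],True,(255,0,255),1)
    I.append(c)
cv2.imwrite("pics/c8.png",np.hstack(I))
E
```

```text
13.5 [ 0.4731 -0.1401  0.0936] [-3.1227  0.3436  0.0006] [-0.322   0.4023 -2.926 ] [0.0552 0.0814 0.0219] 31.910638161444773 19.32363510131836
```

View pics/c8.png

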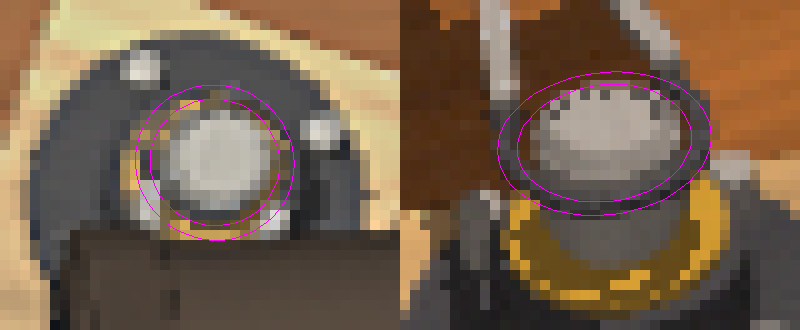

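Emit:
{"fn": "carry_out", "kwargs": {"claw": [3.2,3.2,3.2,3.2,3.2,3.2,3.2,3.2], "delta_pos": [[0,0,0.3],[0,0,0.4],[0,0,0.4],[0,0,0.4],[0,0,0.4],[0,0,0.2],[0,0,0],[0,0,0]], "angular": [[0,0,0],[0,0,0],[0,0,0],[0,0,0],[0,0,0],[0,0,0],[0,0,0],[0,0,0]]}}

```text
clock: 14.4
position: [0.4733, -0.1402, 0.0727]
ee_rot: [3.123, -0.344, -0.0]
force: [-1.0, -0.0, -2.9]
width: 0.35
gripper_force: 19.3
```

```bash
python3 - <<'E'
from fit import *
np.set_printoptions(precision=4,suppress=True)
s=arm.observe();print(s["clock"],s["position"],s["ee_rot"],s["force"],s["ft_torque"],s["width"]*91.8,s["gripper_force"])
I=[];z=s["position"][2]+.0037
for n in("top","scene"):
    p=pic(n)
    R=np.array([.6165,-.171]); O=proj(p,[*R,.08])
    x,y=int(O[0])-20,int(O[1])-16;c=cv2.cvtColor(p["frame"],cv2.COLOR_RGB2BGR)[y:y+33,x:x+40];c=cv2.resize(c,None,fx=10,fy=10,interpolation=cv2.INTER_NEAREST)
    for rr,zz,col in((.0245,z,(255,0,255)),(.026,.07,(0,255,0))):
        q=np.array([proj(p,[R[0]+rr*np.cos(t),R[1]+rr*np.sin(t),zz]) for t in np.linspace(0,6.28,60)])
        cv2.polylines(c,[np.int32((q-[x,y]+.5)*10)],True,col,1)
    I.append(c)
cv2.imwrite("pics/c9.png",np.hstack(I))
E
```

```text
14.4 [ 0.4733 -0.1402  0.0727] [ 3.1227 -0.3436 -0.    ] [-0.9821 -0.04   -2.9112] [0.0143 0.0259 0.0315] 32.139029117423846 19.32364135980606
```

View pics/c9.png

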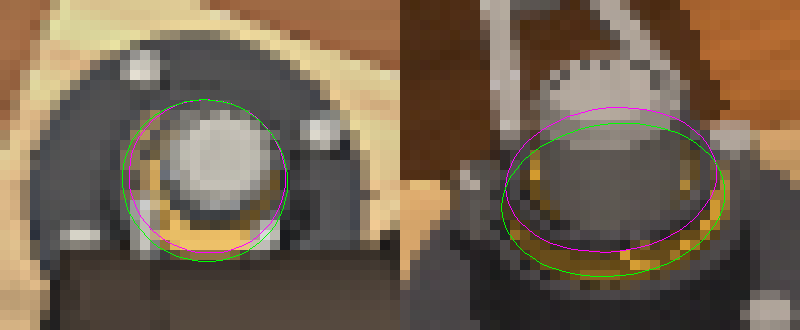

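Emit:
{"fn": "carry_out", "kwargs": {"claw": [3.2,3.2,3.2,3.2], "delta_pos": [[0,0,0.1],[0,0,0.1],[0,0,0],[0,0,0]], "angular": [[0,0,0],[0,0,0],[0,0,0],[0,0,0]]}}

```text
clock: 14.9
position: [0.4732, -0.1402, 0.0707]
ee_rot: [3.123, -0.344, -0.0]
force: [0.7, -0.8, -2.9]
width: 0.351
gripper_force: 19.3
```

Emit:
{"fn": "carry_out", "kwargs": {"claw": [3.2,3.2,3.2,3.2], "delta_pos": [[0,0,0.1],[0,0,0.05],[0,0,0],[0,0,0]], "angular": [[0,0,0],[0,0,0],[0,0,0],[0,0,0]]}}

```text
clock: 15.3
position: [0.4732, -0.1402, 0.0692]
ee_rot: [3.123, -0.344, -0.0]
force: [0.6, 0.6, -2.0]
width: 0.35
gripper_force: 19.3
```

```bash
python3 - <<'E'
from fit import *
np.set_printoptions(precision=4,suppress=True)
I=[]
for n in("top","scene"):
  for k in range(3):
    s=arm.observe();p=pic(n);print(s["clock"],s["position"],s["force"],s["ft_torque"],s["width"]*91.8,s["gripper_force"])
  z=s["position"][2]+.0037
  R=np.array([.6165,-.171]); O=proj(p,[*R,.08])
  x,y=int(O[0])-20,int(O[1])-16;c=cv2.cvtColor(p["frame"],cv2.COLOR_RGB2BGR)[y:y+33,x:x+40];c=cv2.resize(c,None,fx=10,fy=10,interpolation=cv2.INTER_NEAREST)
  for rr,zz,col in((.0245,z,(255,0,255)),(.026,.07,(0,255,0))):
    q=np.array([proj(p,[R[0]+rr*np.cos(t),R[1]+rr*np.sin(t),zz]) for t in np.linspace(0,6.28,60)])
    cv2.polylines(c,[np.int32((q-[x,y]+.5)*10)],True,col,1)
  I.append(c)
cv2.imwrite("pics/c10.png",np.hstack(I))
E
```

```text
15.3 [ 0.4732 -0.1402  0.0692] [ 0.5645  0.5613 -1.9529] [ 0.0628  0.0349 -0.0277] 32.11857491887044 19.323842525482178
15.35 [ 0.4733 -0.1402  0.0692] [-0.0693  0.6517 -2.47  ] [ 0.0461  0.0867 -0.0144] 32.10816743823652 19.32375133037567
15.4 [ 0.4733 -0.1402  0.0692] [-0.4454  0.7099 -2.8085] [ 0.0192 -0.0198  0.0064] 31.920279250321023 19.32408034801483
15.45 [ 0.4732 -0.1402  0.0692] [-0.7925  0.2392 -2.0451] [0.0521 0.0283 0.0226] 32.047033610593395 19.32337135076523
15.5 [ 0.4732 -0.1402  0.0692] [-0.2086  0.2591 -1.377 ] [ 0.0543  0.0593 -0.0501] 32.05565697066261 19.324066042900085
15.55 [ 0.4733 -0.1402  0.0692] [-0.0278 -0.9805 -2.0442] [ 0.0287  0.1205 -0.0332] 32.141086749739635 19.323880970478058
```

View pics/c10.png

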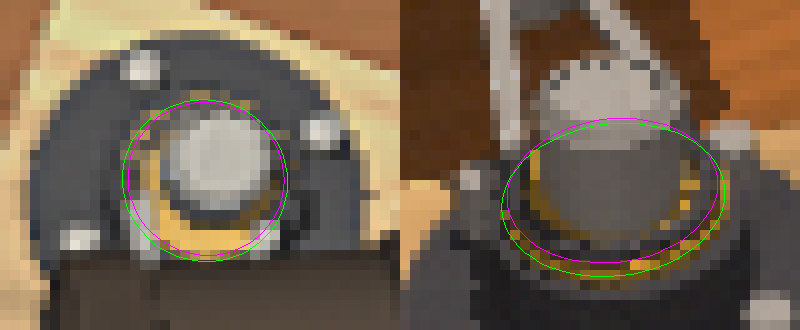

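```bash
python3 -c "
from cell import arm
print(arm.sign_off())"
```

```text
the job is handed in; nothing more can be done
None
```

I handed the job in at about 15.6 s of the 38 s: the ring is spread around the groove at about 73 mm, within about 1 mm by the cameras, handles at 32 mm opening, and the force readings show only the pliers' weight, so nothing is pressing on the washer or stub.

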